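Put the grain-testing kit back in its holders

ROBOT

A 6-joint arm with a two-finger parallel gripper is mounted at the origin on the work surface. World frame = base frame: x ahead of the robot, y to its left, z up, the work surface at z = 0. Lengths are in mm, angles in rad, forces in N, time in s.
With the tool pointing down it reaches from about 300 to 775 mm from the base axis. Payload 14.6 kg.
Tool frame: the origin (TCP) lies at the very end of the fingers, on their centre line; the grasp point (between the pads) lies manip.grasp_offset behind it (manip.grasp_offset is the distance from the TCP to the grasp point, in mm); z points along the fingers, y is the direction in which the jaws open and shut (so a half turn about z gives the same grasp; the last joint's range is limited). The gripper opens to 94 mm and grips with 3 to 60 N. Pads are 16 mm wide; open, the fingers measure 119 mm over their backs; the gripper's body (75 mm by 177 mm) begins 78 mm behind the grasp point.
Start: joints at [-1.34, 0.3, 1.521, -0, 1.321, -0.067], TCP at [161.373, -525.783, 205.446] pointing down, gripper open.
Joint ranges: [-3.03, 3.03], [-0.79, 2.21], [0.23, 2.52], [-1.04, 4.18], [0, 3.07], [-2.55, 2.55]. Speed limits (rad/s): [2.22, 2.22, 2.57, 3.14, 3.14, 3.14].

INTERFACE

Orientations are given as [roll, pitch, yaw] about the fixed x, y, z axes, in that order (R = Rz(yaw) Ry(pitch) Rx(roll)).
In Python, from cell import manip gives the robot as it stands.
- The arm moves only by the tool send_rows, never from a script. Its argument "commands" is a list of rows, each a list of 2 entries, a list of its own where there are three numbers: the shift along the tool's x, y, z in m, then the turn about the tool's z in rad. A call has exactly 8 rows; each row is the pose to reach, as a shift and turn from the pose commanded when the call began, along the tool's axes at that moment; what a row does not reach only later rows make up. A row lasts 1/12 s, in which the tool goes at most 41.7 mm and 7.16 degrees, less where a joint would pass 70% of its speed; a pose out of reach is approached as far as the arm can. A call with a gripper value outside its range is refused whole. "hand" is the closure, from -1 (fully open) to 1 (shut), so that 0 is half open, set as the call begins (left out, the last holds). The fingers move at their own pace and stop on an object; "force" is the grip in N (left out, the last holds). Time passes only in rows, so rows that repeat a pose let the fingers close, or fill a call up. It gives the time, the measured TCP pose, the force and the opening at its end, in the units of the state.
- manip.read_state(): the state, without advancing time (a new reading comes with each control period).
- manip.camera(name): name is "scene" or "top"; returns the picture (400x640x3 uint8, red, green, blue); there is no depth.
- manip.camera_model(name): a dict with "K" (3x3 intrinsics, pixels), "k1" (the pictures are not rectified: a ray, as slopes to the right and down, at radius r is drawn at 1 + k1 r^2 times it, then the intrinsics apply), "eye" and "attitude" of the camera in the world. Camera axes: x right, y down, z forward; pixel columns grow to the right and rows downward; lengths in mm; the calibration is good to about 2 mm. A picture is of the moment at which its call begins. camera_model takes no time and is no camera call.
- manip.sign_off(): hands the job in, once; it reports no verdict.
The state is a dict: "clock": time; "joints": joint angles; "qd": joint speeds; "effort": joint torques, N m; "eef_pos": TCP position; "eef_rot": TCP orientation; "wrist_force": force on the tool from outside, world axes, zero at the start; "moment": the same for the moment, N m; "finger_gap": finger opening in mm.
Only numpy, scipy, OpenCV 4.12 (cv2) and the standard library are available. Lean on these libraries where they do the work, as an engineer would, in place of code of your own. Each camera call takes 0.05 s, during which the arm holds its last target.

TASK

Get the grain-testing bench ready for the next truckload: stand each aluminium can upright inside the round nest of its own size, lay the red strike-off bar flat in the long wooden tray, and press the thermometer probe by its thick handle, centred, down into the pair of spring clips until it snaps home (bar and probe may go either way round). Leave the green jar and the brass weight standing where they are.

Things in the scene. Friction and masses are not known exactly. Their poses are not given: they have to be found in the camera images.
- big_can: the larger of two closed, lidded round aluminium sample cans: 60 mm diameter, 58 mm tall, about 190 g, standing upright on the bench. Origin: centre of its underside, z up. Belongs in big_nest.
- small_can: the smaller lidded round aluminium can: 40 mm diameter, 48 mm tall, about 90 g, standing upright on the bench. Origin: centre of its underside, z up. Belongs in small_nest.
- bar: red plastic strike-off bar, a plain straight stick 116 mm long (its x) by 22 mm wide (its y) by 28 mm tall (its z), about 70 g, lying flat on the bench. Origin: centre of its underside. Belongs in tray, either end first.
- probe: stainless thermometer probe lying on the bench: round handle 20 mm diameter, 96 mm long; at one end a square collar 20 x 20 x 6 mm, then a thin stem 5 mm thick, 46 mm long. Origin: on the axis at the handle's mid-length (10 mm above the bench; balance point within 10 mm of it), x along the handle towards the stem. About 70 g. Belongs in clips, either way round.
- big_nest: the larger of two round grey plastic nests fixed to the bench, open at the top: inner diameter 78 mm, outer 88 mm, floor 4 mm above the bench, rim top 12 mm above the bench. Origin: centre of its underside, z up.
- small_nest: the smaller round grey plastic nest fixed to the bench: inner diameter 58 mm, outer 68 mm, floor 4 mm above the bench, rim top 12 mm above the bench. Origin: centre of its underside, z up.
- tray: long open tray of pale wood fixed to the bench: outside 142 mm (its x) by 50 mm (its y), inside 132 by 40 mm, floor 5 mm above the bench, wall tops 13 mm above the bench. Origin: centre of its underside, z up.
- clips: fixed grey base plate 96 (its x) x 46 x 6 mm with two sprung steel clips 8 mm wide at x = +-33 mm (58 mm free between). Flared jaws: mouth 37 mm wide, 57 mm above bench; narrowest 17 mm, at 40 mm. A 20 mm handle laid along x over both, pressed straight down (5 to 20 N), spreads the jaws, snaps past and rests on saddles, axis 34 mm above bench. Origin: centre of underside, z up.
- jar: bystander, leave alone: small olive-green glass jar with a metal screw lid, 44 mm diameter, 68 mm tall, standing among the things. Origin: centre of its underside, z up.
- weight: bystander, leave alone: brass balance weight with a small knob, 22 mm diameter, 36 mm tall, standing among the things. Origin: centre of its underside, z up.
Things that resemble listed ones, but are neither listed nor needed, are in the scene too. Leave any purple look-alike of the big_can alone. What is shaped like the small_can but purple is not meant.

How it is judged (in metres and radians):
At the end, for the whole second after the job is handed in: Cans upright (0.1 rad) on the floor of the nest of their size, within 12 mm of its centre; bar flat on the tray floor within 12 mm of centre and 0.2 rad; probe handle snapped into both clips (axis 30-37 mm above the bench), within 12 mm of centre and 0.1 rad; all four at rest (horizontal distance between big_can and big_nest below 0.012 m and z of big_can in the frame of big_nest below 0.008 m and angle between each of big_can, small_can, bar's own z axis and vertical below 0.1 rad and horizontal distance between small_can and small_nest below 0.012 m and z of small_can in the frame of small_nest below 0.008 m and x of bar in the frame of tray between -0.012 and 0.012 m and y of bar in the frame of tray between -0.012 and 0.012 m and z of bar in the frame of tray below 0.009 m and angle between the x axis of bar and the x axis of tray, either way round below 0.2 rad and horizontal distance between probe and clips below 0.012 m and z of probe in the frame of clips between 0.03 and 0.037 m and angle between the x axis of probe and the x axis of clips, either way round below 0.1 rad and linear speed of each of big_can, small_can, bar, probe below 0.02 m/s); the robot touches nothing.
It fails at once if the green jar is shoved more than 25 mm or knocked over (distance of jar from where it was at the start of the episode above 0.025 m or angle between jar's own z axis and vertical above 0.5 rad).
It fails at once if the brass weight is shoved more than 25 mm or knocked over (distance of weight from where it was at the start of the episode above 0.025 m or angle between weight's own z axis and vertical above 0.5 rad).
It also fails if it takes over 106 s, if anything falls off the work surface, if the arm or the gripper's body presses on something with over 40 N, if the wrist force passes 120 N, or if a joint passes its speed limit or range.

## Working session

There is one attempt and no reset: what is moved stays moved. The work goes in short steps, Python scripts to look and compute and a tool call to move; the robot and the scene stay as the last step left them, time stands still between calls to the robot, and variables do not carry over. Pictures are saved under pics/ and viewed, and the job is handed in when it is done.

Besides the shell and the picture viewer there is one more tool, called after "Request:" by a JSON object that holds its "fn" and its "kwargs", one argument or row to a line. send_rows: Moves the arm, as the interface text tells. Its arguments: {"type":"object","properties":{"commands":{"type":"array","items":{"type":"array"}},"hand":{"type":"number"},"force":{"type":"number"}},"required":["commands"]}

```bash
ls; mkdir -p pics; python3 - <<'E'
from cell import manip
import cv2
s=manip.read_state()
for k,v in s.items(): print(k,v)
print(manip.grasp_offset)
for n in("scene","top"):
    im=manip.camera(n); cv2.imwrite(f"pics/{n}0.png",im[:,:,::-1]); print(n,manip.camera_model(n))
E
```

```text
pics
clock 0.0
joints [-1.33960528e+00  3.00464247e-01  1.52159422e+00  1.75701041e-05
  1.32070399e+00 -6.66075959e-02]
qd [ 0.00096474  0.00149817  0.00138202 -0.00022304  0.00056588 -0.00195091]
effort [-6.69790079e-04 -5.31799257e+01 -3.52739882e+01  7.07957265e-02
  2.43414275e-02 -1.22065353e-04]
eef_pos [ 161.31480907 -525.52955472  204.88453481]
eef_rot [-3.14042658e+00 -9.48405714e-05  2.97794228e-01]
wrist_force [-0.505332   -0.32923621  0.18989292]
moment [0.02422465 0.01964079 0.01800296]
finger_gap 93.89572472912606
18.8
scene {'K': array([[483.64360452,   0.        , 317.83615229],
       [  0.        , 483.64360452, 196.06470142],
       [  0.        ,   0.        ,   1.        ]]), 'k1': -0.05810099093573452, 'eye': array([1465.96922406, -393.25680125,  873.51287973]), 'attitude': array([-2.25278401, -0.01676742,  1.13368085])}
top {'K': array([[507.50413575,   0.        , 324.99779094],
       [  0.        , 507.50413575, 199.38712578],
       [  0.        ,   0.        ,   1.        ]]), 'k1': -0.01526918974491646, 'eye': array([ 389.98843003,   32.57672744, 1554.16067849]), 'attitude': array([-3.0622276 ,  0.02648144, -1.59531931])}
```

View pics/scene0.png

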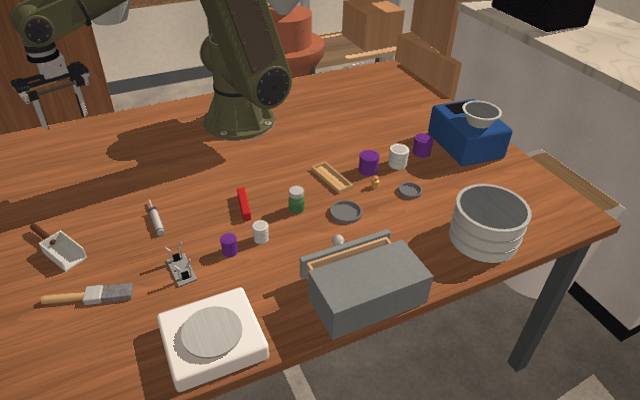

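View pics/top0.png

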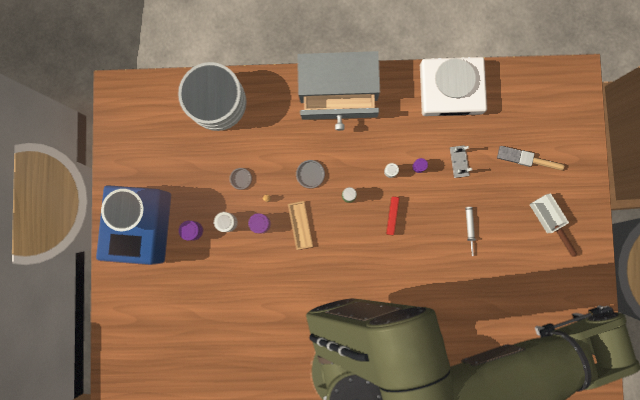

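The top view shows:
- white cans at (224,222), the big one, and (392,170), the small one, with purple look-alikes at (190,231), (259,223) and (420,166)
- nests at (311,174) and (241,179)
- tray at (301,226), bar at (393,215), clips at (460,162) and probe at (472,230)
- jar at (349,195) and weight at (266,198)

I'll check these in enlarged crops.

```bash
cat > h.py <<'E'
import numpy as np,cv2
from scipy.spatial.transform import Rotation as R
from cell import manip
def ray(n,uv):
    m=manip.camera_model(n);uv=np.asarray(uv,float).reshape(-1,2)
    # drawn = ideal*(1+k1 r^2): OpenCV radial model
    p=cv2.undistortPoints(uv.reshape(-1,1,2),m['K'],np.array([m['k1'],0,0,0,0.]),).reshape(-1,2)
    d=np.c_[p,np.ones(len(p))]@R.from_euler('xyz',m['attitude']).as_matrix().T
    return m['eye'],d
def onz(n,uv,z):
    e,d=ray(n,uv); return (e+d*((z-e[2])/d[:,2])[:,None])[:,:2]
def proj(n,P):
    m=manip.camera_model(n);A=R.from_euler('xyz',m['attitude']).as_matrix().T
    return cv2.projectPoints(np.asarray(P,float).reshape(-1,1,3),cv2.Rodrigues(A)[0],-A@m['eye'],m['K'],np.array([m['k1'],0,0,0,0.]))[0].reshape(-1,2)
def snap(n,f):
    im=manip.camera(n)[:,:,::-1].copy(); cv2.imwrite(f"pics/{f}.png",im); return im
E
python3 - <<'E'
from h import *
t=cv2.imread('pics/top0.png')
def crop(im,x,y,w,h,s,f):
    cv2.imwrite(f'pics/{f}.png',cv2.resize(im[y:y+h,x:x+w],None,fx=s,fy=s,interpolation=cv2.INTER_CUBIC))
crop(t,170,150,160,110,5,'c1'); crop(t,330,140,160,120,5,'c2')
for n,uv,z in [('big',(224,222),58),('small',(392,170),48),('jar',(349,195),68),('weight',(266,198),36),('bn',(311,174),12),('sn',(241,179),12),('tray',(301,226),13),('bar',(393,215),28),('clips',(460,162),6),('probe',(472,230),10)]:
    print(n,onz('top',uv,z).round())
E
```

```text
big [[451. 370.]]
small [[ 593. -132.]]
jar [[520.  -2.]]
weight [[521. 247.]]
bn [[593. 111.]]
sn [[583. 327.]]
tray [[434. 145.]]
bar [[ 460. -133.]]
clips [[ 618. -346.]]
probe [[ 409. -371.]]
```

View pics/c1.png

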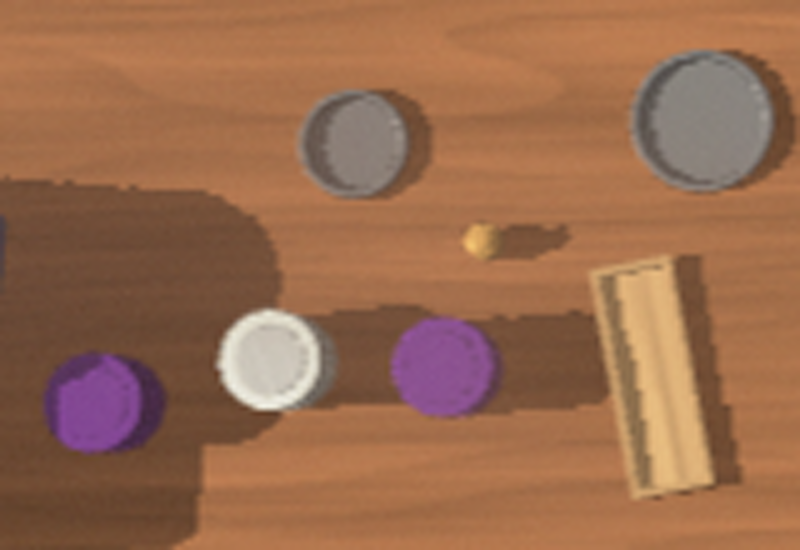

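View pics/c2.png

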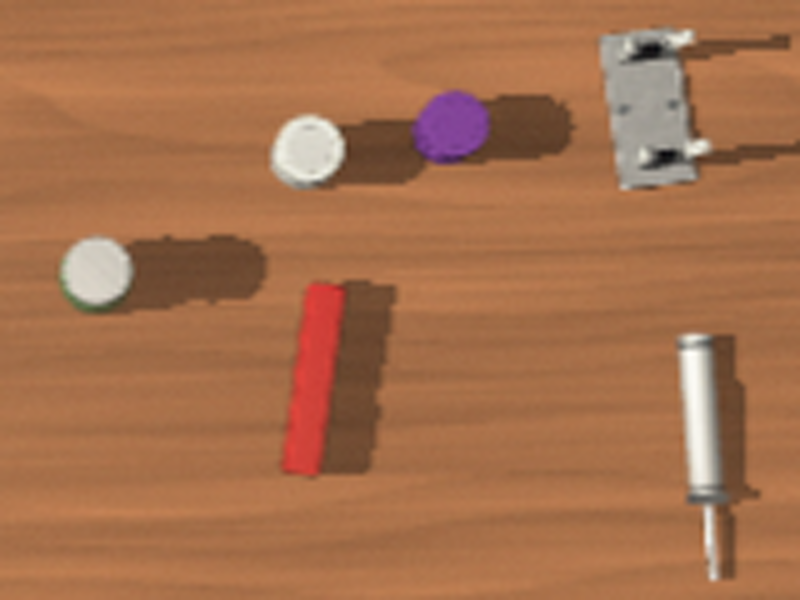

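```bash
cat > meas.py <<'E'
from h import *
def blob(mask,roi,fill=True):
    x,y,w,h=roi
    m=np.zeros(mask.shape,np.uint8);m[y:y+h,x:x+w]=mask[y:y+h,x:x+w]*255
    c=max(cv2.findContours(m,cv2.RETR_EXTERNAL,cv2.CHAIN_APPROX_NONE)[0],key=cv2.contourArea)
    return c.reshape(-1,2).astype(float)
def hsv(im): return [a.astype(int) for a in cv2.split(cv2.cvtColor(im,cv2.COLOR_BGR2HSV))]
E
python3 - <<'E'
from meas import *
t=cv2.imread('pics/top0.png');H,S,V=hsv(t)
gray=S<90
vis=t.copy()
def circ(n,mask,roi,z):
    c=blob(mask,roi); cv2.polylines(vis,[c.astype(int).reshape(-1,1,2)],True,(0,255,255))
    w=onz('top',c,z).astype(np.float32); (a,b),r=cv2.minEnclosingCircle(w); e=cv2.fitEllipse(w)
    print(n,(round(a),round(b)),'D',round(2*r),'ell',np.round(e[0],1),np.round(e[1],1))
def rect(n,mask,roi,z):
    c=blob(mask,roi); cv2.polylines(vis,[c.astype(int).reshape(-1,1,2)],True,(0,255,255))
    w=onz('top',c,z).astype(np.float32); r=cv2.minAreaRect(w)
    b=cv2.boxPoints(r);e=[b[1]-b[0],b[2]-b[1]];L=max(e,key=np.linalg.norm);
    print(n,np.round(r[0],1),np.round(r[1],1),'yaw',round(np.arctan(L[1]/L[0]),3))
circ('bn',gray,(292,155,40,40),12);circ('sn',gray,(225,163,36,32),12)
bright=gray&(V>165)
circ('big',bright,(210,208,30,30),58);circ('small',bright,(383,160,20,20),48)
circ('jar',bright,(340,185,20,22),68)
circ('weight',(H>18)&(V>150)&(H<40),(260,190,12,14),30)
rect('bar',((H<6)|(H>174))&(S>150)&(V>150),(380,190,24,50),28)
rect('tray',(V>170)&(H>14)&(H<30),(285,198,30,56),13)
rect('clips',gray&(V>120),(448,143,22,36),6)
rect('probe',gray&(V>90),(462,204,18,38),16)
cv2.imwrite('pics/v.png',cv2.resize(vis[140:265,170:490],None,fx=2.5,fy=2.5,interpolation=cv2.INTER_NEAREST))
E
```

```text
bn (593, 115) D 88 ell [594.2 114.6] [84.4 86.3]
sn (586, 329) D 68 ell [585.8 329.1] [64.7 65.8]
big (452, 373) D 60 ell [452.2 372.2] [56.7 57.6]
small (593, -129) D 45 ell [ 595.2 -128.8] [36.9 43.5]
jar (525, -1) D 40 ell [524.9  -1.1] [36.8 38. ]Traceback (most recent call last):
  File "<stdin>", line 18, in <module>
  File "<stdin>", line 7, in circ
cv2.error: OpenCV(4.12.0) /io/opencv/modules/imgproc/src/shapedescr.cpp:361: error: (-201:Incorrect size of input array) There should be at least 5 points to fit the ellipse in function 'fitEllipseNoDirect'
```

```bash
cat > m0.py <<'E'
from meas import *
t=cv2.imread('pics/top0.png');H,S,V=hsv(t)
gray=S<90
vis=t.copy()
def circ(n,mask,roi,z):
    c=blob(mask,roi); cv2.polylines(vis,[c.astype(int).reshape(-1,1,2)],True,(0,255,255))
    w=onz('top',c,z).astype(np.float32); (a,b),r=cv2.minEnclosingCircle(w); e=cv2.fitEllipse(w)
    print(n,(round(a),round(b)),'D',round(2*r),'ell',np.round(e[0],1),np.round(e[1],1))
def rect(n,mask,roi,z):
    c=blob(mask,roi); cv2.polylines(vis,[c.astype(int).reshape(-1,1,2)],True,(0,255,255))
    w=onz('top',c,z).astype(np.float32); r=cv2.minAreaRect(w)
    b=cv2.boxPoints(r);e=[b[1]-b[0],b[2]-b[1]];L=max(e,key=np.linalg.norm);
    print(n,np.round(r[0],1),np.round(r[1],1),'yaw',round(np.arctan(L[1]/L[0]),3))
circ('bn',gray,(292,155,40,40),12);circ('sn',gray,(225,163,36,32),12)
bright=gray&(V>165)
circ('big',bright,(210,208,30,30),58);circ('small',gray&(V>190),(383,160,20,20),48)
circ('jar',bright,(340,185,20,22),68)
rect('bar',((H<6)|(H>174))&(S>150)&(V>150),(380,190,24,50),28)
rect('tray',(V>140)&(H>14)&(H<30),(285,198,30,56),13)
rect('clips',gray&(V>100),(448,143,22,36),6)
rect('probe',gray&(V>90),(462,204,18,38),16)
cv2.imwrite('pics/v.png',cv2.resize(vis[140:265,170:490],None,fx=2.5,fy=2.5,interpolation=cv2.INTER_NEAREST))
E
python3 m0.py
```

```text
bn (593, 115) D 88 ell [594.2 114.6] [84.4 86.3]
sn (586, 329) D 68 ell [585.8 329.1] [64.7 65.8]
big (452, 373) D 60 ell [452.2 372.2] [56.7 57.6]
small (594, -129) D 43 ell [ 595.9 -129.7] [36.5 39.6]
jar (525, -1) D 40 ell [524.9  -1.1] [36.8 38. ]
bar [ 458.8 -130.5] [ 22.8 114. ] yaw -0.176
tray [437.7 148.4] [141.9  51.5] yaw 0.173
clips [ 621.1 -344.2] [55.9 98.4] yaw -0.003
probe [ 427.7 -364.2] [103.2  21.9] yaw 0.046
```

View pics/v.png

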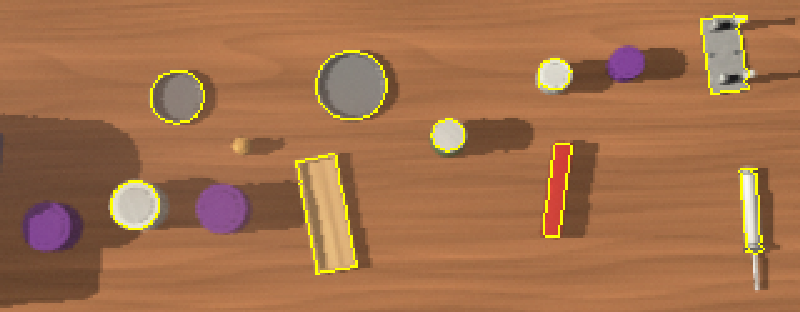

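```bash
python3 - <<'E'
from meas import *
t=cv2.imread('pics/top0.png');s=cv2.imread('pics/scene0.png')
cv2.imwrite('pics/c3.png',cv2.resize(t[140:184,442:482],None,fx=13,fy=13,interpolation=cv2.INTER_CUBIC))
cv2.imwrite('pics/c4.png',cv2.resize(s[235:295,155:205],None,fx=10,fy=10,interpolation=cv2.INTER_CUBIC))
H,S,V=hsv(t)
rows=np.arange(148,177);L=[];Rr=[]
# subpixel left/right edges on saturation crossing
for r in rows:
    row=S[r,445:480].astype(float);i=np.where(row<90)[0]
    a=i[0];L.append(445+a-1+(row[a-1]-90)/(row[a-1]-row[a]))
    b=i[-1];Rr.append(445+b+(90-row[b])/(row[b+1]-row[b]))
L=np.array(L);Rr=np.array(Rr)
for r,l,q in zip(rows,L,Rr): print(r,round(l,1),round(q,1),end='; ')
w=onz('top',np.c_[L,rows],6);vx,vy,x,y=cv2.fitLine(w.astype(np.float32),cv2.DIST_HUBER,0,.01,.01).ravel()
print('left',vy/vx,x,y)
k=slice(8,20)
w=onz('top',np.c_[Rr,rows][k],6);vx,vy,x,y=cv2.fitLine(w.astype(np.float32),cv2.DIST_HUBER,0,.01,.01).ravel()
print('right',vy/vx,x,y)
E
```

```text
148 449.3 468.0; 149 449.5 465.9; 150 449.5 465.2; 151 449.6 465.4; 152 449.7 465.7; 153 449.9 466.0; 154 450.4 466.4; 155 450.4 466.4; 156 450.5 466.5; 157 450.5 466.5; 158 450.6 466.5; 159 450.6 466.7; 160 450.9 467.1; 161 451.3 467.4; 162 451.4 467.4; 163 451.5 467.5; 164 451.6 467.6; 165 451.6 467.6; 166 451.7 467.7; 167 451.8 468.6; 168 452.3 471.6; 169 452.3 471.8; 170 452.5 471.7; 171 452.5 468.7; 172 452.6 468.5; 173 452.7 468.8; 174 452.8 469.1; 175 453.3 469.3; 176 453.4 465.7; left 0.09724123 628.60004 -317.85678
right 0.110026956 619.3044 -367.54553
```

View pics/c3.png

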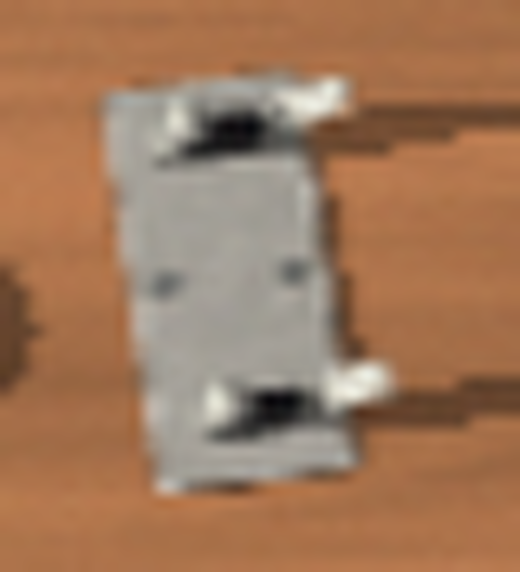

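View pics/c4.png

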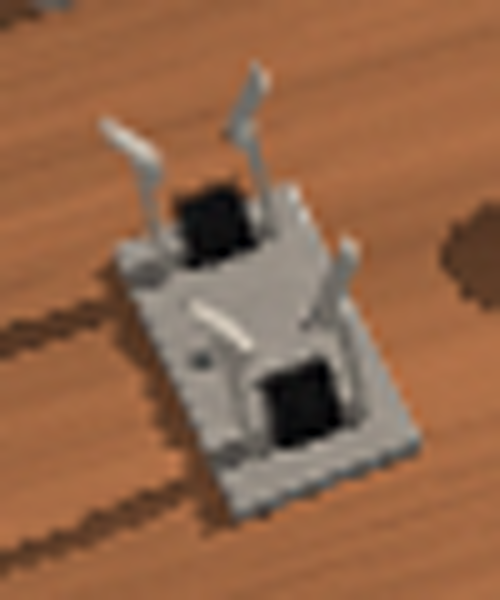

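```bash
python3 - <<'E'
from h import *
c=np.array([(105,95),(318,73),(355,463),(160,488),(165,283),(293,270)])/13-.46+[442,140]
w=onz('top',c,6);print(w.round(1).tolist(),w[:4].mean(0),w[4:].mean(0))
c=np.array([(118,246),(292,187),(422,440),(235,515)])/10-.45+[155,235]
w=onz('scene',c,6);print(w.round(1).tolist(),w.mean(0))
# cross-check scene vs top on other items: tops of cans
for n,P in dict(small=(595,-129,48),big=(452,372,58),bar=(459,-130.5,28),bn=(594,114.6,12),sn=(586,329,12),tray=(437.7,148.4,13),probe=(431,-364,20)).items(): print(n,proj('scene',P).round(1))
s=cv2.imread('pics/scene0.png')
for n,P in dict(small=(595,-129,48),big=(452,372,58),bar=(459,-130.5,28),bn=(594,114.6,12),sn=(586,329,12),tray=(437.7,148.4,13),probe=(431,-364,20)).items():
    x,y=proj('scene',P)[0]; cv2.drawMarker(s,(int(round(x)),int(round(y))),(0,255,0),0,3)
cv2.imwrite('pics/s1.png',cv2.resize(s[130:290,130:450],None,fx=2.5,fy=2.5,interpolation=cv2.INTER_NEAREST))
E
```

```text
[[665.7, -316.0], [669.5, -366.3], [576.6, -370.5], [572.0, -324.7], [620.5, -328.0], [622.8, -358.2]] [ 620.95256552 -344.36553003] [ 621.6428204  -343.11546235]
[[575.9, -370.8], [573.3, -327.2], [667.4, -318.1], [672.4, -363.5]] [ 622.26989366 -344.90999192]
small [[261.1 224.3]]
big [[399.4 148.2]]
bar [[244.1 199.2]]
bn [[345.8 209.4]]
sn [[409.9 188.2]]
tray [[331.6 174.9]]
probe [[156.9 218.1]]
```

View pics/s1.png

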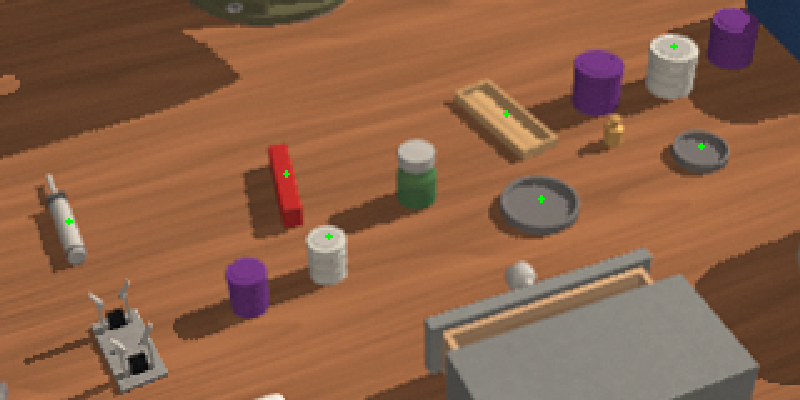

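```bash
cat >> h.py <<'E'
def go(x,y,z,yaw):
    s=manip.read_state();p=s['eef_pos'];y0=s['eef_rot'][2]
    d=np.array([x,y])-p[:2]
    c,sn=np.cos(y0),np.sin(y0)
    t=(y0-yaw+np.pi/2)%np.pi-np.pi/2
    print('shift mm',np.round([c*d[0]+sn*d[1],sn*d[0]-c*d[1],p[2]-z],1),'turn',round(t,3),'| at',p.round(1),'yaw',round(y0,3),'t',round(s['clock'],1))
E
python3 -c "
from h import *
go(431,-365,90,.046)"
```

```text
shift mm [304.9 -74.4 115. ] turn 0.252 | at [ 161.3 -525.6  205. ] yaw 0.298 t 0.1
```

Request:
{"fn": "send_rows", "kwargs": {
  "commands": [
    [[0.305, -0.074, 0.115], 0.252],
    [[0.305, -0.074, 0.115], 0.252],
    [[0.305, -0.074, 0.115], 0.252],
    [[0.305, -0.074, 0.115], 0.252],
    [[0.305, -0.074, 0.115], 0.252],
    [[0.305, -0.074, 0.115], 0.252],
    [[0.305, -0.074, 0.115], 0.252],
    [[0.305, -0.074, 0.115], 0.252]
  ],
  "hand": -0.3,
  "force": 40
}}

```text
clock: 0.77
eef_pos: [427.8, -367.0, 91.6]
eef_rot: [-3.141, 0.0, 0.046]
wrist_force: [-0.2, -1.0, 0.3]
finger_gap: 61.2
```

```bash
python3 -c "
from h import *
go(431,-365,60,.046);print(manip.read_state()['finger_gap'])"
```

```text
shift mm [ 3.3 -1.8 31.6] turn -0.0 | at [ 427.8 -367.    91.6] yaw 0.046 t 0.8
61.22918066854577
```

Request:
{"fn": "send_rows", "kwargs": {
  "commands": [
    [[0, 0, 0.03], 0],
    [[0, 0, 0.06], 0],
    [[0, 0, 0.06], 0],
    [[0, 0, 0.06], 0],
    [[0, 0, 0.06], 0],
    [[0, 0, 0.06], 0],
    [[0, 0, 0.06], 0],
    [[0, 0, 0.06], 0]
  ]
}}

```text
clock: 1.43
eef_pos: [426.6, -369.0, 33.7]
eef_rot: [3.14, -0.001, 0.045]
wrist_force: [-0.2, -0.4, -0.7]
finger_gap: 60.9
```

```bash
python3 -c "
from h import *
go(431,-365,3,.046);im=snap('top','t1');cv2.imwrite('pics/t1c.png',cv2.resize(im[190:270,430:510],None,fx=7,fy=7))"
```

```text
shift mm [ 4.5 -3.8 30.7] turn -0.001 | at [ 426.6 -369.    33.7] yaw 0.045 t 1.4
```

View pics/t1c.png

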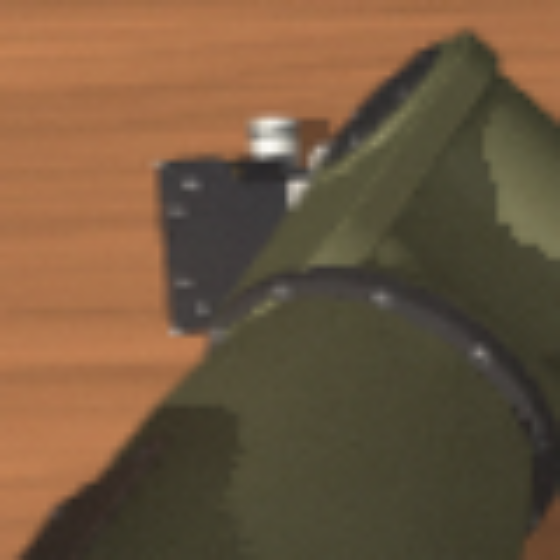

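Request:
{"fn": "send_rows", "kwargs": {
  "commands": [
    [[0.0045, -0.0038, 0.01], 0],
    [[0.0045, -0.0038, 0.02], 0],
    [[0.0045, -0.0038, 0.027], 0],
    [[0.0045, -0.0038, 0.0305], 0],
    [[0.0045, -0.0038, 0.0305], 0],
    [[0.0045, -0.0038, 0.0305], 0],
    [[0.0045, -0.0038, 0.0305], 0],
    [[0.0045, -0.0038, 0.0305], 0]
  ]
}}

```text
clock: 2.15
eef_pos: [430.7, -364.5, 2.0]
eef_rot: [3.142, -0.0, 0.046]
wrist_force: [-0.4, 0.1, 0.3]
finger_gap: 61.1
```

```bash
python3 -c "
from h import *
go(431,-365,3,.046)"
```

```text
shift mm [ 0.3  0.5 -1. ] turn -0.0 | at [ 430.7 -364.5    2. ] yaw 0.046 t 2.1
```

Request:
{"fn": "send_rows", "kwargs": {
  "commands": [
    [[0, 0, 0], 0],
    [[0, 0, 0], 0],
    [[0, 0, 0], 0],
    [[0, 0, 0], 0],
    [[0, 0, 0], 0],
    [[0, 0, 0], 0],
    [[0, 0, 0], 0],
    [[0, 0, 0], 0]
  ],
  "hand": 1,
  "force": 50
}}

```text
clock: 2.82
eef_pos: [430.7, -364.5, 2.0]
eef_rot: [3.142, -0.0, 0.046]
wrist_force: [0.3, 0.0, 1.0]
finger_gap: 18.8
```

Request:
{"fn": "send_rows", "kwargs": {
  "commands": [
    [[0, 0, -0.02], 0],
    [[0, 0, -0.05], 0],
    [[0, 0, -0.08], 0],
    [[0, 0, -0.11], 0],
    [[0, 0, -0.13], 0],
    [[0, 0, -0.13], 0],
    [[0, 0, -0.13], 0],
    [[0, 0, -0.13], 0]
  ]
}}

```text
clock: 3.48
eef_pos: [430.3, -364.0, 130.7]
eef_rot: [-3.14, 0.001, 0.046]
wrist_force: [0.3, 0.2, -0.5]
finger_gap: 18.9
```

```bash
python3 -c "
from h import *
go(621.5,-344.4,110,.09)
im=snap('scene','s2');cv2.imwrite('pics/s2c.png',cv2.resize(im[120:290,80:280],None,fx=4,fy=4,interpolation=cv2.INTER_CUBIC))"
```

```text
shift mm [191.9 -10.8  20.7] turn -0.044 | at [ 430.3 -364.   130.7] yaw 0.046 t 3.5
```

View pics/s2c.png

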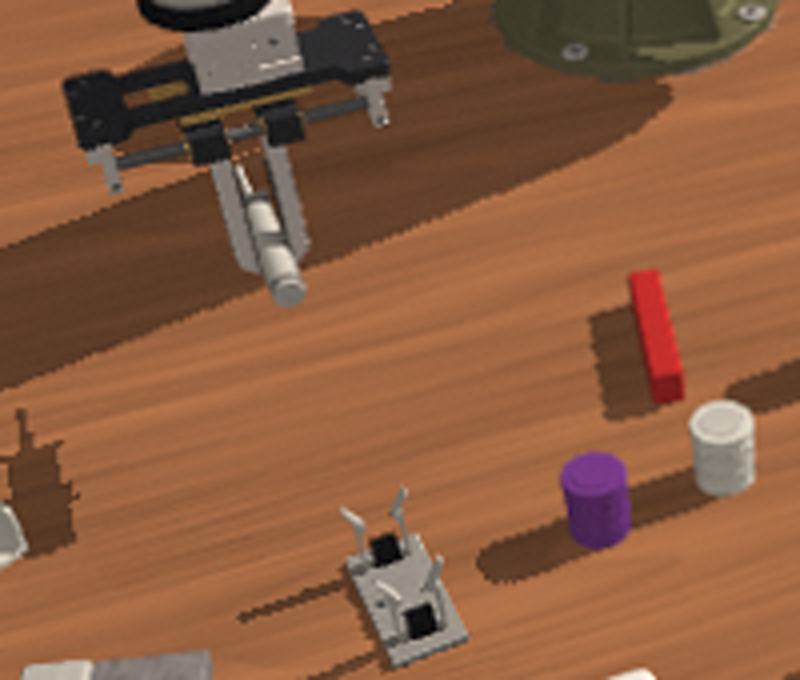

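Request:
{"fn": "send_rows", "kwargs": {
  "commands": [
    [[0.192, -0.0108, 0.02], -0.044],
    [[0.192, -0.0108, 0.02], -0.044],
    [[0.192, -0.0108, 0.02], -0.044],
    [[0.192, -0.0108, 0.02], -0.044],
    [[0.192, -0.0108, 0.02], -0.044],
    [[0.192, -0.0108, 0.02], -0.044],
    [[0.192, -0.0108, 0.02], -0.044],
    [[0.192, -0.0108, 0.02], -0.044]
  ]
}}

```text
clock: 4.2
eef_pos: [621.1, -344.8, 110.6]
eef_rot: [-3.14, 0.002, 0.09]
wrist_force: [-0.7, 0.3, -0.2]
finger_gap: 18.8
```

```bash
python3 -c "
from h import *
go(621.5,-344.4,70,.09)"
```

```text
shift mm [ 0.5 -0.4 40.6] turn -0.0 | at [ 621.1 -344.8  110.6] yaw 0.09 t 4.2
```

Request:
{"fn": "send_rows", "kwargs": {
  "commands": [
    [[0.0005, -0.0004, 0.015], 0],
    [[0.0005, -0.0004, 0.03], 0],
    [[0.0005, -0.0004, 0.044], 0],
    [[0.0005, -0.0004, 0.044], 0],
    [[0.0005, -0.0004, 0.044], 0],
    [[0.0005, -0.0004, 0.044], 0],
    [[0.0005, -0.0004, 0.044], 0],
    [[0.0005, -0.0004, 0.044], 0]
  ]
}}

```text
clock: 4.87
eef_pos: [622.7, -344.7, 69.1]
eef_rot: [3.141, -0.001, 0.09]
wrist_force: [0.1, -0.3, -0.8]
finger_gap: 18.5
```

```bash
python3 -c "
from h import *
go(621.5,-344.4,26,.09)
im=snap('scene','s3');cv2.imwrite('pics/s3c.png',cv2.resize(im[195:295,130:230],None,fx=6,fy=6,interpolation=cv2.INTER_CUBIC))
p=manip.read_state()['eef_pos']
u=np.array([np.cos(.09),np.sin(.09)])
for k in(-48,48): print((proj('scene',np.r_[p[:2]+k*u,p[2]+8])-[130,195])*6)
im=snap('top','t3');cv2.imwrite('pics/t3c.png',cv2.resize(im[130:190,430:490],None,fx=8,fy=8,interpolation=cv2.INTER_CUBIC))
"
```

```text
shift mm [-1.2 -0.4 43.1] turn -0.0 | at [ 622.7 -344.7   69.1] yaw 0.09 t 4.9
[[240.385498   242.57202289]]
[[317.00527302 398.59305388]]
```

View pics/s3c.png

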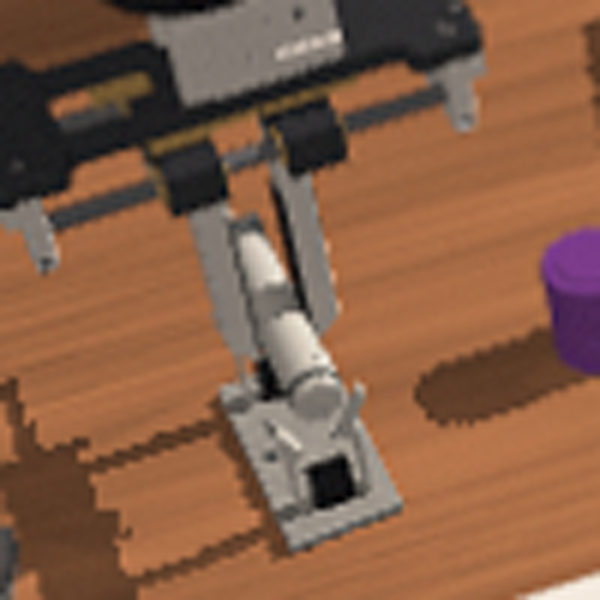

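View pics/t3c.png

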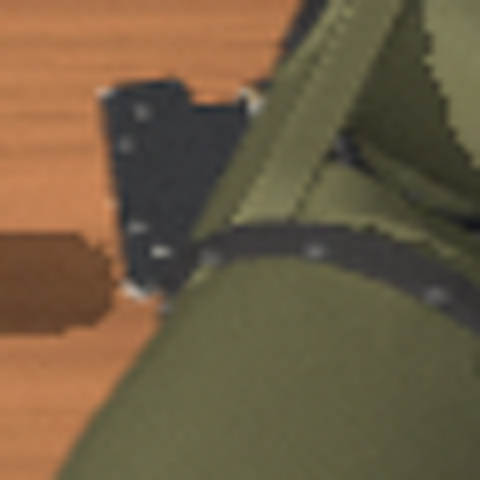

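Request:
{"fn": "send_rows", "kwargs": {
  "commands": [
    [[-0.001, -0.0004, 0.01], 0],
    [[-0.001, -0.0004, 0.02], 0],
    [[-0.001, -0.0004, 0.025], 0],
    [[-0.001, -0.0004, 0.03], 0],
    [[-0.001, -0.0004, 0.033], 0],
    [[-0.001, -0.0004, 0.036], 0],
    [[-0.001, -0.0004, 0.039], 0],
    [[-0.001, -0.0004, 0.041], 0]
  ],
  "force": 60
}}

```text
clock: 5.63
eef_pos: [621.4, -344.1, 26.5]
eef_rot: [3.142, 0.0, 0.09]
wrist_force: [0.6, -2.4, -0.4]
finger_gap: 18.6
```

```bash
python3 -c "
from h import *
go(621.5,-344.4,26,.09)
im=snap('scene','s4');cv2.imwrite('pics/s4c.png',cv2.resize(im[195:295,130:230],None,fx=6,fy=6,interpolation=cv2.INTER_CUBIC))
"
```

```text
shift mm [0.1 0.3 0.5] turn -0.0 | at [ 621.4 -344.1   26.5] yaw 0.09 t 5.6
```

View pics/s4c.png

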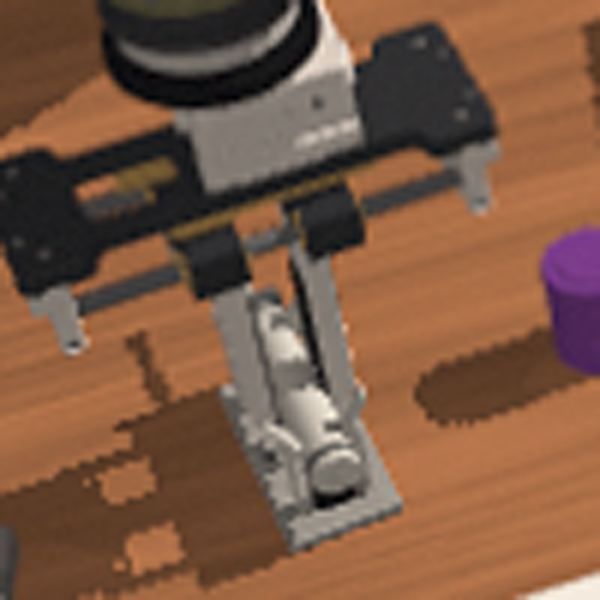

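Request:
{"fn": "send_rows", "kwargs": {
  "commands": [
    [[0, 0, 0.0005], 0],
    [[0, 0, 0.001], 0],
    [[0, 0, 0.001], 0],
    [[0, 0, 0.001], 0],
    [[0, 0, 0.001], 0],
    [[0, 0, 0.001], 0],
    [[0, 0, 0.001], 0],
    [[0, 0, 0.001], 0]
  ]
}}

```text
clock: 6.35
eef_pos: [621.4, -344.1, 26.0]
eef_rot: [3.142, 0.0, 0.09]
wrist_force: [-2.8, -1.0, 1.5]
finger_gap: 18.5
```

Request:
{"fn": "send_rows", "kwargs": {
  "commands": [
    [[0, 0, 0], 0],
    [[0, 0, 0], 0],
    [[0, 0, 0], 0],
    [[0, 0, 0], 0],
    [[0, 0, -0.01], 0],
    [[0, 0, -0.04], 0],
    [[0, 0, -0.08], 0],
    [[0, 0, -0.11], 0]
  ],
  "hand": -0.1,
  "force": 40
}}

```text
clock: 7.02
eef_pos: [621.8, -344.1, 139.6]
eef_rot: [3.141, -0.002, 0.09]
wrist_force: [0.4, -0.3, 0.7]
finger_gap: 51.9
```

```bash
python3 -c "
from h import *
go(459,-130.5,80,-.176)
im=snap('scene','s5');cv2.imwrite('pics/s5c.png',cv2.resize(im[195:295,130:230],None,fx=6,fy=6,interpolation=cv2.INTER_CUBIC))
"
```

```text
shift mm [-142.9 -227.4   59.6] turn 0.266 | at [ 621.8 -344.1  139.6] yaw 0.09 t 7.0
```

View pics/s5c.png

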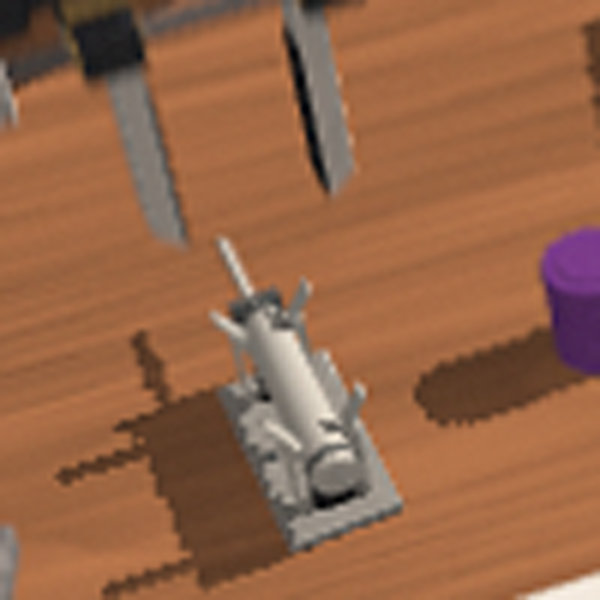

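Probe is in both clips. Next is the bar, the only red stick, at top (393,215).

Request:
{"fn": "send_rows", "kwargs": {
  "commands": [
    [[-0.143, -0.2275, 0.059], 0.266],
    [[-0.143, -0.2275, 0.059], 0.266],
    [[-0.143, -0.2275, 0.059], 0.266],
    [[-0.143, -0.2275, 0.059], 0.266],
    [[-0.143, -0.2275, 0.059], 0.266],
    [[-0.143, -0.2275, 0.059], 0.266],
    [[-0.143, -0.2275, 0.059], 0.266],
    [[-0.143, -0.2275, 0.059], 0.266]
  ]
}}

```text
clock: 7.73
eef_pos: [455.9, -127.2, 76.5]
eef_rot: [-3.141, 0.002, -0.174]
wrist_force: [-0.5, -0.5, 0.6]
finger_gap: 51.7
```

```bash
python3 -c "
from h import *
go(459,-130.5,40,-.176)
im=snap('top','t4');cv2.imwrite('pics/t4c.png',cv2.resize(im[140:184,442:482],None,fx=13,fy=13,interpolation=cv2.INTER_CUBIC))
"
```

```text
shift mm [ 3.6  2.7 36.5] turn 0.002 | at [ 455.9 -127.2   76.5] yaw -0.174 t 7.7
```

View pics/t4c.png

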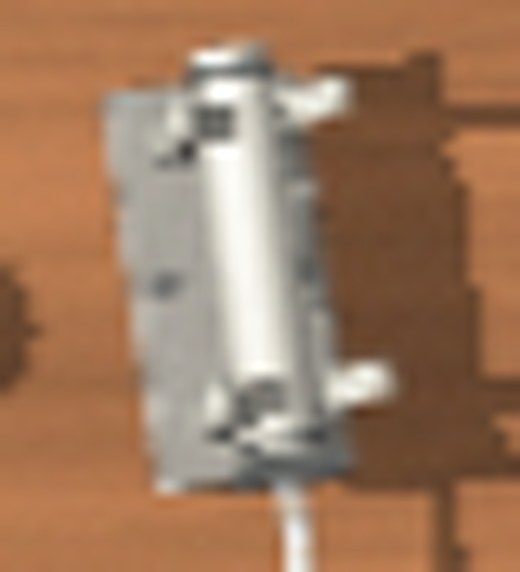

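```bash
python3 -c "
from h import *
c=np.array([(226,50),(284,462)])/13-.46+[442,140]
w=onz('top',c,36);print(w,w.mean(0))
"
```

```text
[[ 670.08315689 -337.58610993]
 [ 573.69888068 -346.46814792]] [ 621.89101878 -342.02712892]
```

Request:
{"fn": "send_rows", "kwargs": {
  "commands": [
    [[0.0035, 0.0027, 0.02], 0],
    [[0.0035, 0.0027, 0.036], 0],
    [[0.0035, 0.0027, 0.036], 0],
    [[0.0035, 0.0027, 0.036], 0],
    [[0.0035, 0.0027, 0.036], 0],
    [[0.0035, 0.0027, 0.036], 0],
    [[0.0035, 0.0027, 0.036], 0],
    [[0.0035, 0.0027, 0.036], 0]
  ]
}}

```text
clock: 8.45
eef_pos: [461.9, -133.8, 41.6]
eef_rot: [3.141, -0.001, -0.176]
wrist_force: [0.3, 0.5, 0.2]
finger_gap: 51.7
```

```bash
python3 -c "
from h import *
go(459,-130.5,10,-.176)"
```

```text
shift mm [-3.5 -2.7 31.6] turn -0.0 | at [ 461.9 -133.8   41.6] yaw -0.176 t 8.4
```

Request:
{"fn": "send_rows", "kwargs": {
  "commands": [
    [[-0.0035, -0.0027, 0.01], 0],
    [[-0.0035, -0.0027, 0.02], 0],
    [[-0.0035, -0.0027, 0.028], 0],
    [[-0.0035, -0.0027, 0.031], 0],
    [[-0.0035, -0.0027, 0.031], 0],
    [[-0.0035, -0.0027, 0.031], 0],
    [[-0.0035, -0.0027, 0.031], 0],
    [[-0.0035, -0.0027, 0.031], 0]
  ]
}}

```text
clock: 9.12
eef_pos: [458.9, -130.5, 10.3]
eef_rot: [3.141, -0.001, -0.176]
wrist_force: [1.2, -0.5, -0.9]
finger_gap: 51.6
```

Request:
{"fn": "send_rows", "kwargs": {
  "commands": [
    [[0, 0, 0], 0],
    [[0, 0, 0], 0],
    [[0, 0, 0], 0],
    [[0, 0, 0], 0],
    [[0, 0, 0], 0],
    [[0, 0, 0], 0],
    [[0, 0, 0], 0],
    [[0, 0, 0], 0]
  ],
  "hand": 1
}}

```text
clock: 9.78
eef_pos: [458.7, -130.4, 10.1]
eef_rot: [3.142, -0.0, -0.176]
wrist_force: [0.2, -1.0, 0.5]
finger_gap: 21.7
```

```bash
python3 -c "
from h import *
go(437.7,148.4,140,.173)"
```

```text
shift mm [ -69.5 -270.8 -129.9] turn -0.349 | at [ 458.7 -130.4   10.1] yaw -0.176 t 9.8
```

Request:
{"fn": "send_rows", "kwargs": {
  "commands": [
    [[0, 0, -0.03], 0],
    [[0, 0, -0.07], 0],
    [[0, 0, -0.1], 0],
    [[-0.01, -0.04, -0.12], -0.05],
    [[-0.02, -0.08, -0.12], -0.1],
    [[-0.03, -0.12, -0.12], -0.15],
    [[-0.04, -0.16, -0.12], -0.2],
    [[-0.05, -0.2, -0.12], -0.26]
  ]
}}

```text
clock: 10.45
eef_pos: [444.0, 75.1, 130.2]
eef_rot: [-3.142, -0.0, 0.086]
wrist_force: [1.1, 0.4, -0.4]
finger_gap: 21.6
```

```bash
python3 -c "
from h import *
go(437.7,148.4,60,.173)"
```

```text
shift mm [  0.  -73.5  70.2] turn -0.087 | at [444.   75.1 130.2] yaw 0.086 t 10.4
```

Request:
{"fn": "send_rows", "kwargs": {
  "commands": [
    [[0, -0.03, 0.02], -0.05],
    [[0, -0.07, 0.04], -0.087],
    [[0, -0.0735, 0.07], -0.087],
    [[0, -0.0735, 0.07], -0.087],
    [[0, -0.0735, 0.07], -0.087],
    [[0, -0.0735, 0.07], -0.087],
    [[0, -0.0735, 0.07], -0.087],
    [[0, -0.0735, 0.07], -0.087]
  ]
}}

```text
clock: 11.12
eef_pos: [439.3, 145.8, 61.4]
eef_rot: [-3.141, -0.002, 0.169]
wrist_force: [-0.1, -0.0, -1.0]
finger_gap: 21.6
```

```bash
python3 -c "
from h import *
go(437.7,148.4,15.5,.173)
im=snap('scene','s6');cv2.imwrite('pics/s6c.png',cv2.resize(im[120:220,260:400],None,fx=5,fy=5,interpolation=cv2.INTER_CUBIC))"
```

```text
shift mm [-1.2 -2.8 45.9] turn -0.004 | at [439.3 145.8  61.4] yaw 0.169 t 11.1
```

View pics/s6c.png

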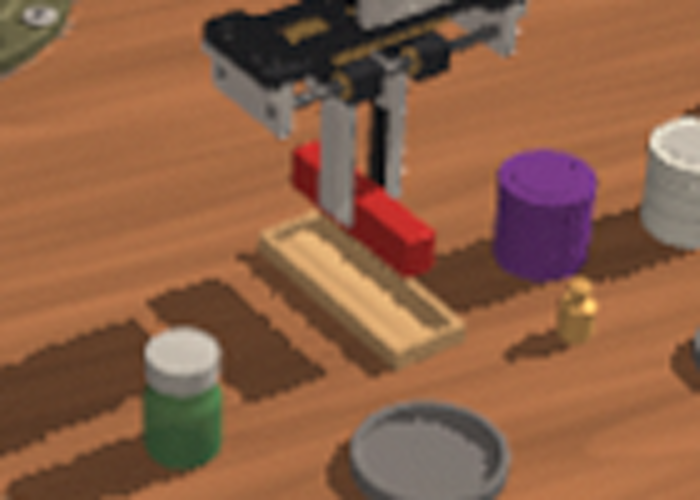

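Request:
{"fn": "send_rows", "kwargs": {
  "commands": [
    [[0, -0.001, 0.015], 0],
    [[0, -0.001, 0.028], 0],
    [[0, -0.001, 0.034], 0],
    [[0, -0.001, 0.036], 0],
    [[0, -0.001, 0.036], 0],
    [[0, -0.001, 0.036], 0],
    [[0, -0.001, 0.036], 0],
    [[0, -0.001, 0.036], 0]
  ]
}}

```text
clock: 11.83
eef_pos: [438.6, 147.6, 24.6]
eef_rot: [-3.142, -0.001, 0.171]
wrist_force: [0.6, 0.7, -0.9]
finger_gap: 21.8
```

```bash
python3 -c "
from h import *
go(437.7,148.4,15.5,.173)"
```

```text
shift mm [-0.7 -0.9  9.1] turn -0.002 | at [438.6 147.6  24.6] yaw 0.171 t 11.8
```

Request:
{"fn": "send_rows", "kwargs": {
  "commands": [
    [[-0.0007, -0.0009, 0.004], 0],
    [[-0.0007, -0.0009, 0.007], 0],
    [[-0.0007, -0.0009, 0.009], 0],
    [[-0.0007, -0.0009, 0.009], 0],
    [[-0.0007, -0.0009, 0.009], 0],
    [[-0.0007, -0.0009, 0.009], 0],
    [[-0.0007, -0.0009, 0.009], 0],
    [[-0.0007, -0.0009, 0.009], 0]
  ]
}}

```text
clock: 12.5
eef_pos: [437.4, 148.4, 15.1]
eef_rot: [-3.142, 0.0, 0.171]
wrist_force: [-2.6, 0.4, 5.1]
finger_gap: 21.5
```

Request:
{"fn": "send_rows", "kwargs": {
  "commands": [
    [[0, 0, 0], 0],
    [[0, 0, 0], 0],
    [[0, 0, 0], 0],
    [[0, 0, 0], 0],
    [[0, 0, -0.01], 0],
    [[0, 0, -0.04], 0],
    [[0, 0, -0.08], 0],
    [[0, 0, -0.12], 0]
  ],
  "hand": -0.2
}}

```text
clock: 13.17
eef_pos: [436.8, 148.1, 136.8]
eef_rot: [3.141, 0.001, 0.171]
wrist_force: [0.5, -0.1, -0.6]
finger_gap: 56.1
```

```bash
python3 -c "
from h import *
go(452.3,372.5,130,1.571)
im=snap('scene','s7');cv2.imwrite('pics/s7c.png',cv2.resize(im[120:220,260:400],None,fx=5,fy=5,interpolation=cv2.INTER_CUBIC))"
```

```text
shift mm [  53.5 -218.5    6.8] turn -1.4 | at [436.8 148.1 136.8] yaw 0.171 t 13.2
```

View pics/s7c.png

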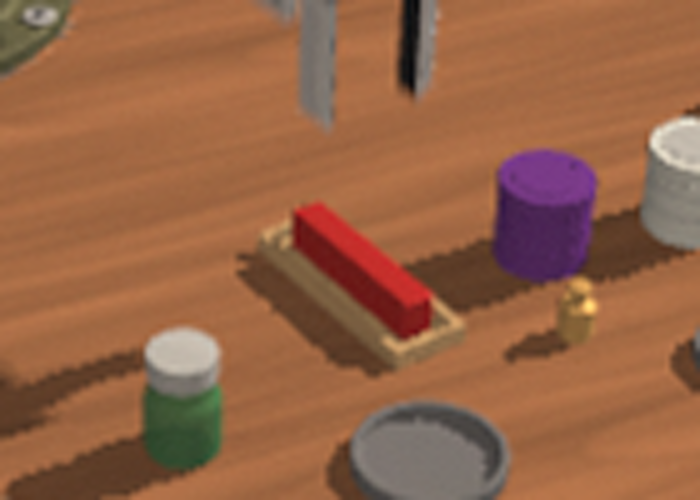

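Request:
{"fn": "send_rows", "kwargs": {
  "commands": [
    [[0.0535, -0.2185, 0.007], -1.0],
    [[0.0535, -0.2185, 0.007], -1.0],
    [[0.0535, -0.2185, 0.007], -1.0],
    [[0.0535, -0.2185, 0.007], -1.0],
    [[0.0535, -0.2185, 0.007], -1.0],
    [[0.0535, -0.2185, 0.007], -1.0],
    [[0.0535, -0.2185, 0.007], -1.0],
    [[0.0535, -0.2185, 0.007], -1.0]
  ],
  "hand": -1
}}

```text
clock: 13.88
eef_pos: [452.6, 373.9, 128.0]
eef_rot: [-3.141, 0.0, 1.179]
wrist_force: [0.1, -0.2, -0.4]
finger_gap: 93.9
```

```bash
python3 -c "
from h import *
go(452.3,372.5,90,1.571)"
```

```text
shift mm [-1.4  0.3 38. ] turn -0.392 | at [452.6 373.9 128. ] yaw 1.179 t 13.9
```

Request:
{"fn": "send_rows", "kwargs": {
  "commands": [
    [[0, 0, 0.01], -0.12],
    [[0, 0, 0.02], -0.24],
    [[0, 0, 0.03], -0.36],
    [[0, 0, 0.04], -0.4],
    [[0, 0, 0.045], -0.4],
    [[0, 0, 0.045], -0.4],
    [[0, 0, 0.045], -0.4],
    [[0, 0, 0.045], -0.4]
  ]
}}

```text
clock: 14.55
eef_pos: [453.3, 372.9, 83.8]
eef_rot: [3.141, -0.001, 1.569]
wrist_force: [0.4, -1.0, -0.1]
finger_gap: 93.7
```

```bash
python3 -c "
from h import *
go(452.3,372.5,18,1.571)
im=snap('scene','s8');cv2.imwrite('pics/s8c.png',cv2.resize(im[90:210,330:480],None,fx=5,fy=5,interpolation=cv2.INTER_CUBIC))"
```

```text
shift mm [-0.4 -1.  65.8] turn -0.002 | at [453.3 372.9  83.8] yaw 1.569 t 14.6
```

View pics/s8c.png

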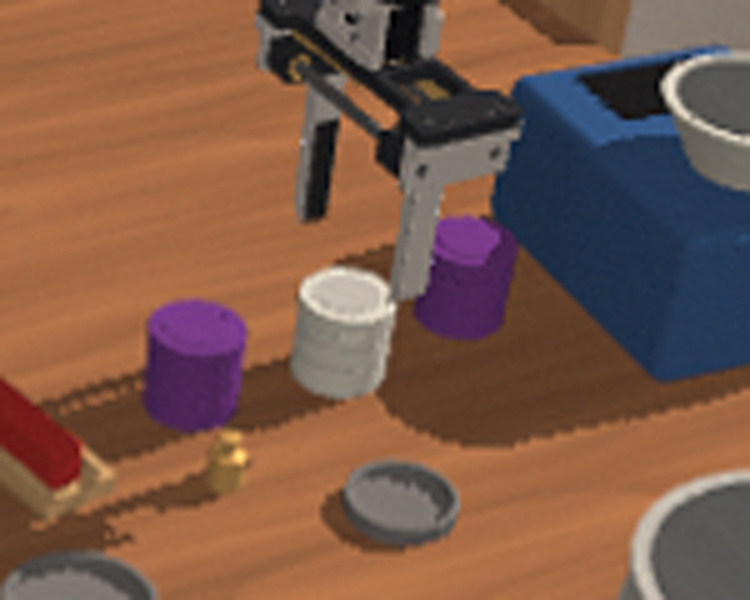

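Request:
{"fn": "send_rows", "kwargs": {
  "commands": [
    [[-0.0004, -0.001, 0.015], 0],
    [[-0.0004, -0.001, 0.035], 0],
    [[-0.0004, -0.001, 0.052], 0],
    [[-0.0004, -0.001, 0.062], 0],
    [[-0.0004, -0.001, 0.065], 0],
    [[-0.0004, -0.001, 0.065], 0],
    [[-0.0004, -0.001, 0.065], 0],
    [[-0.0004, -0.001, 0.065], 0]
  ]
}}

```text
clock: 15.27
eef_pos: [452.5, 372.7, 19.1]
eef_rot: [3.14, -0.001, 1.571]
wrist_force: [0.3, 0.4, -0.1]
finger_gap: 93.7
```

Request:
{"fn": "send_rows", "kwargs": {
  "commands": [
    [[0, 0, 0], 0],
    [[0, 0, 0], 0],
    [[0, 0, 0], 0],
    [[0, 0, 0], 0],
    [[0, 0, 0], 0],
    [[0, 0, 0], 0],
    [[0, 0, 0], 0],
    [[0, 0, 0], 0]
  ],
  "hand": 1,
  "force": 30
}}

```text
clock: 15.93
eef_pos: [452.1, 372.3, 18.1]
eef_rot: [3.141, -0.0, 1.571]
wrist_force: [0.2, -0.2, 1.4]
finger_gap: 59.0
```

```bash
python3 -c "
from h import *
go(594,114.6,130,1.571)"
```

```text
shift mm [-257.7  141.9 -111.9] turn -0.0 | at [452.1 372.3  18.1] yaw 1.571 t 15.9
```

Request:
{"fn": "send_rows", "kwargs": {
  "commands": [
    [[0, 0, -0.03], 0],
    [[0, 0, -0.07], 0],
    [[0, 0, -0.1], 0],
    [[-0.03, 0.015, -0.11], 0],
    [[-0.065, 0.035, -0.11], 0],
    [[-0.1, 0.055, -0.11], 0],
    [[-0.135, 0.074, -0.11], 0],
    [[-0.17, 0.093, -0.11], 0]
  ]
}}

```text
clock: 16.6
eef_pos: [545.5, 200.6, 127.9]
eef_rot: [-3.141, 0.0, 1.571]
wrist_force: [0.4, 1.0, -1.5]
finger_gap: 58.9
```

```bash
python3 -c "
from h import *
go(594,114.6,60,1.571)"
```

```text
shift mm [-86.   48.5  67.9] turn 0.0 | at [545.5 200.6 127.9] yaw 1.571 t 16.6
```

Request:
{"fn": "send_rows", "kwargs": {
  "commands": [
    [[-0.03, 0.017, 0], 0],
    [[-0.06, 0.034, 0.01], 0],
    [[-0.086, 0.0485, 0.03], 0],
    [[-0.086, 0.0485, 0.06], 0],
    [[-0.086, 0.0485, 0.068], 0],
    [[-0.086, 0.0485, 0.068], 0],
    [[-0.086, 0.0485, 0.068], 0],
    [[-0.086, 0.0485, 0.068], 0]
  ]
}}

```text
clock: 17.27
eef_pos: [594.0, 117.3, 61.7]
eef_rot: [3.14, -0.0, 1.572]
wrist_force: [1.3, -0.5, -1.1]
finger_gap: 59.2
```

```bash
python3 -c "
from h import *
go(594,114.6,23,1.571)
im=snap('scene','s9');cv2.imwrite('pics/s9c.png',cv2.resize(im[140:240,290:400],None,fx=5,fy=5,interpolation=cv2.INTER_CUBIC))"
```

```text
shift mm [-2.7  0.  38.7] turn 0.001 | at [594.  117.3  61.7] yaw 1.572 t 17.3
```

View pics/s9c.png

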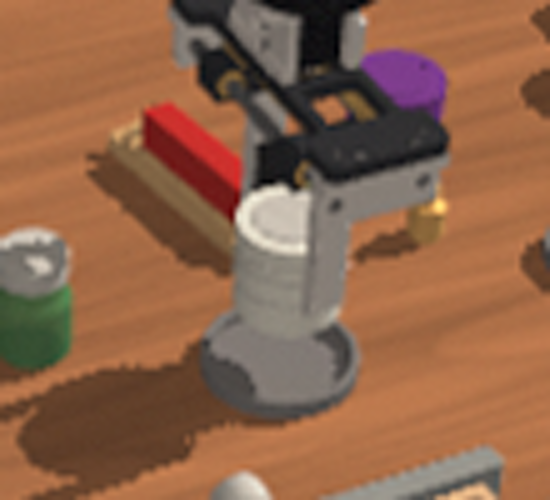

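Request:
{"fn": "send_rows", "kwargs": {
  "commands": [
    [[-0.0015, 0, 0.012], 0],
    [[-0.0015, 0, 0.024], 0],
    [[-0.0015, 0, 0.032], 0],
    [[-0.0015, 0, 0.036], 0],
    [[-0.0015, 0, 0.038], 0],
    [[-0.0015, 0, 0.039], 0],
    [[-0.0015, 0, 0.039], 0],
    [[-0.0015, 0, 0.039], 0]
  ]
}}

```text
clock: 17.98
eef_pos: [593.2, 114.9, 21.9]
eef_rot: [-3.141, -0.0, 1.571]
wrist_force: [-8.5, -1.1, 14.0]
finger_gap: 59.1
```

Request:
{"fn": "send_rows", "kwargs": {
  "commands": [
    [[0, 0, 0], 0],
    [[0, 0, 0], 0],
    [[0, 0, 0], 0],
    [[0, 0, 0], 0],
    [[0, 0, 0], 0],
    [[0, 0, -0.02], 0],
    [[0, 0, -0.05], 0],
    [[0, 0, -0.09], 0]
  ],
  "hand": -1
}}

```text
clock: 18.65
eef_pos: [592.2, 114.6, 109.7]
eef_rot: [-3.137, 0.001, 1.571]
wrist_force: [0.1, -0.3, -0.4]
finger_gap: 93.8
```

```bash
python3 -c "
from h import *
go(595.5,-129.5,100,1.571)
im=snap('scene','s10');cv2.imwrite('pics/s10c.png',cv2.resize(im[140:240,290:400],None,fx=5,fy=5,interpolation=cv2.INTER_CUBIC))"
```

```text
shift mm [-244.1    3.3    9.7] turn -0.0 | at [592.2 114.6 109.7] yaw 1.571 t 18.6
```

View pics/s10c.png

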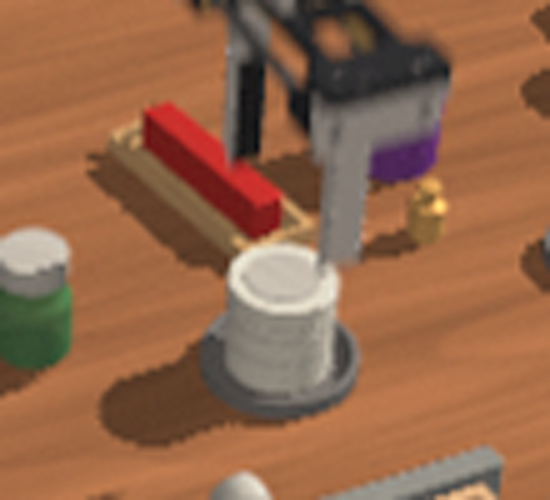

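Request:
{"fn": "send_rows", "kwargs": {
  "commands": [
    [[-0.03, 0.001, -0.005], 0],
    [[-0.07, 0.002, -0.005], 0],
    [[-0.11, 0.003, -0.005], 0],
    [[-0.15, 0.003, -0.005], 0],
    [[-0.19, 0.003, 0], 0],
    [[-0.225, 0.003, 0.01], 0],
    [[-0.244, 0.003, 0.02], 0],
    [[-0.244, 0.003, 0.025], 0]
  ],
  "hand": -0.5
}}

```text
clock: 19.37
eef_pos: [595.9, -132.8, 84.6]
eef_rot: [-3.141, 0.0, 1.567]
wrist_force: [-0.5, -0.6, -1.1]
finger_gap: 70.4
```

```bash
python3 -c "
from h import *
go(595.5,-129.5,15,1.571)
im=snap('scene','s11');cv2.imwrite('pics/s11c.png',cv2.resize(im[170:270,200:320],None,fx=5,fy=5,interpolation=cv2.INTER_CUBIC))"
```

```text
shift mm [ 3.3 -0.4 69.6] turn -0.004 | at [ 595.9 -132.8   84.6] yaw 1.567 t 19.4
```

View pics/s11c.png

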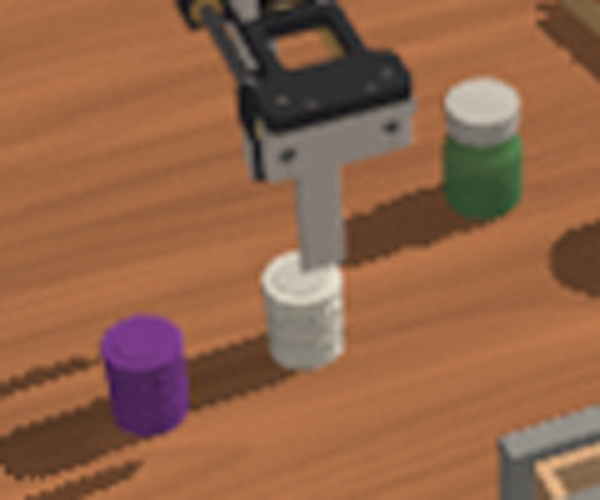

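Request:
{"fn": "send_rows", "kwargs": {
  "commands": [
    [[0.0015, 0, 0.015], 0],
    [[0.0015, 0, 0.03], 0],
    [[0.0015, 0, 0.05], 0],
    [[0.0015, 0, 0.064], 0],
    [[0.0015, 0, 0.068], 0],
    [[0.0015, 0, 0.068], 0],
    [[0.0015, 0, 0.068], 0],
    [[0.0015, 0, 0.068], 0]
  ]
}}

```text
clock: 20.08
eef_pos: [597.2, -127.4, 19.3]
eef_rot: [3.14, 0.0, 1.571]
wrist_force: [0.3, 0.1, 0.2]
finger_gap: 70.4
```

Request:
{"fn": "send_rows", "kwargs": {
  "commands": [
    [[0, 0, 0], 0],
    [[0, 0, 0], 0],
    [[0, 0, 0], 0],
    [[0, 0, 0], 0],
    [[0, 0, 0], 0],
    [[0, 0, 0], 0],
    [[0, 0, 0], 0],
    [[0, 0, 0], 0]
  ],
  "hand": 1
}}

```text
clock: 20.75
eef_pos: [596.6, -127.7, 18.1]
eef_rot: [3.141, 0.0, 1.571]
wrist_force: [-0.6, 0.3, 1.4]
finger_gap: 38.8
```

Request:
{"fn": "send_rows", "kwargs": {
  "commands": [
    [[0, 0, -0.02], 0],
    [[0, 0, -0.05], 0],
    [[0, 0, -0.09], 0],
    [[0, 0, -0.12], 0],
    [[0.02, 0, -0.14], 0],
    [[0.05, 0, -0.145], 0],
    [[0.085, 0, -0.145], 0],
    [[0.12, 0, -0.145], 0]
  ]
}}

```text
clock: 21.42
eef_pos: [596.4, -6.7, 163.5]
eef_rot: [3.141, 0.0, 1.57]
wrist_force: [-0.3, -0.0, -0.6]
finger_gap: 39.2
```

```bash
python3 -c "
from h import *
go(585.9,329,150,1.571)"
```

```text
shift mm [335.7 -10.9  13.5] turn -0.001 | at [596.4  -6.7 163.5] yaw 1.57 t 21.4
```

Request:
{"fn": "send_rows", "kwargs": {
  "commands": [
    [[0.04, -0.002, 0], 0],
    [[0.08, -0.003, 0], 0],
    [[0.12, -0.004, 0], 0],
    [[0.16, -0.005, 0], 0],
    [[0.2, -0.007, 0.01], 0],
    [[0.24, -0.008, 0.02], 0],
    [[0.28, -0.01, 0.03], 0],
    [[0.31, -0.011, 0.04], 0]
  ]
}}

```text
clock: 22.08
eef_pos: [584.6, 305.4, 122.3]
eef_rot: [-3.141, -0.0, 1.572]
wrist_force: [0.6, 0.2, -0.5]
finger_gap: 38.9
```

```bash
python3 -c "
from h import *
go(585.9,330,55,1.571)"
```

```text
shift mm [24.6  1.3 67.3] turn 0.001 | at [584.6 305.4 122.3] yaw 1.572 t 22.1
```

Request:
{"fn": "send_rows", "kwargs": {
  "commands": [
    [[0.024, 0.001, 0.01], 0],
    [[0.024, 0.001, 0.03], 0],
    [[0.024, 0.001, 0.05], 0],
    [[0.024, 0.001, 0.067], 0],
    [[0.024, 0.001, 0.067], 0],
    [[0.024, 0.001, 0.067], 0],
    [[0.024, 0.001, 0.067], 0],
    [[0.024, 0.001, 0.067], 0]
  ]
}}

```text
clock: 22.75
eef_pos: [587.2, 326.5, 57.7]
eef_rot: [3.14, -0.001, 1.571]
wrist_force: [-0.2, -0.4, -0.9]
finger_gap: 39.0
```

```bash
python3 -c "
from h import *
go(585.9,330,22.5,1.571)
im=snap('scene','s12');cv2.imwrite('pics/s12c.png',cv2.resize(im[120:220,350:470],None,fx=5,fy=5,interpolation=cv2.INTER_CUBIC))"
```

```text
shift mm [ 3.5 -1.3 35.2] turn -0.0 | at [587.2 326.5  57.7] yaw 1.571 t 22.8
```

View pics/s12c.png

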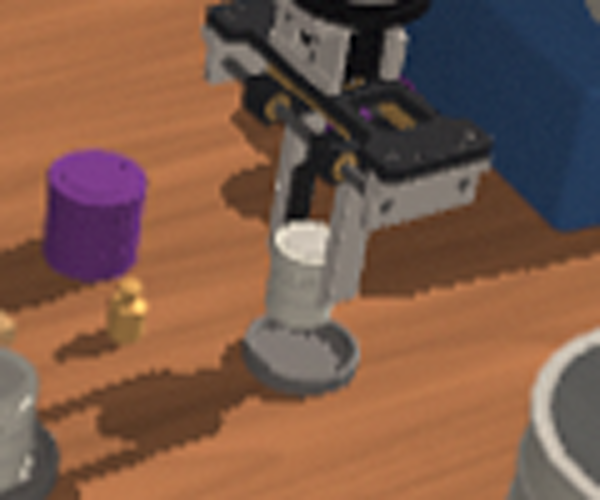

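Request:
{"fn": "send_rows", "kwargs": {
  "commands": [
    [[0.003, -0.001, 0.01], 0],
    [[0.003, -0.001, 0.02], 0],
    [[0.003, -0.001, 0.027], 0],
    [[0.003, -0.001, 0.031], 0],
    [[0.003, -0.001, 0.034], 0],
    [[0.003, -0.001, 0.0345], 0],
    [[0.003, -0.001, 0.0345], 0],
    [[0.003, -0.001, 0.0345], 0]
  ]
}}

```text
clock: 23.47
eef_pos: [585.5, 329.4, 22.1]
eef_rot: [-3.142, -0.0, 1.571]
wrist_force: [-3.8, -1.7, 6.6]
finger_gap: 39.2
```

Request:
{"fn": "send_rows", "kwargs": {
  "commands": [
    [[0, 0, 0], 0],
    [[0, 0, 0], 0],
    [[0, 0, 0], 0],
    [[0, 0, 0], 0],
    [[0, 0, 0], 0],
    [[0, 0, -0.02], 0],
    [[0, 0, -0.06], 0],
    [[0, 0, -0.1], 0]
  ],
  "hand": -0.6
}}

```text
clock: 24.13
eef_pos: [584.8, 328.9, 121.4]
eef_rot: [-3.139, 0.001, 1.571]
wrist_force: [0.8, 0.0, 0.3]
finger_gap: 75.2
```

Request:
{"fn": "send_rows", "kwargs": {
  "commands": [
    [[0, 0, -0.04], 0],
    [[0, 0.04, -0.08], 0],
    [[0, 0.08, -0.1], 0],
    [[0, 0.12, -0.1], 0],
    [[0, 0.16, -0.1], 0],
    [[0, 0.2, -0.1], 0],
    [[0, 0.22, -0.1], 0],
    [[0, 0.22, -0.1], 0]
  ]
}}

```text
clock: 24.8
eef_pos: [763.8, 317.6, 208.8]
eef_rot: [3.128, -0.006, 1.571]
wrist_force: [-3.9, -1.6, 14.1]
finger_gap: 75.4
```

```bash
python3 -c "
from h import *
go(585.9,330,22.5,1.571)
im=snap('scene','s13');cv2.imwrite('pics/s13c.png',cv2.resize(im[130:290,130:450],None,fx=2.5,fy=2.5,interpolation=cv2.INTER_CUBIC))
im=snap('top','t13');cv2.imwrite('pics/t13c.png',cv2.resize(im[140:265,170:490],None,fx=2.5,fy=2.5,interpolation=cv2.INTER_CUBIC))"
```

```text
shift mm [  12.5 -177.9  186.3] turn 0.0 | at [763.8 317.6 208.8] yaw 1.571 t 24.8
```

View pics/s13c.png

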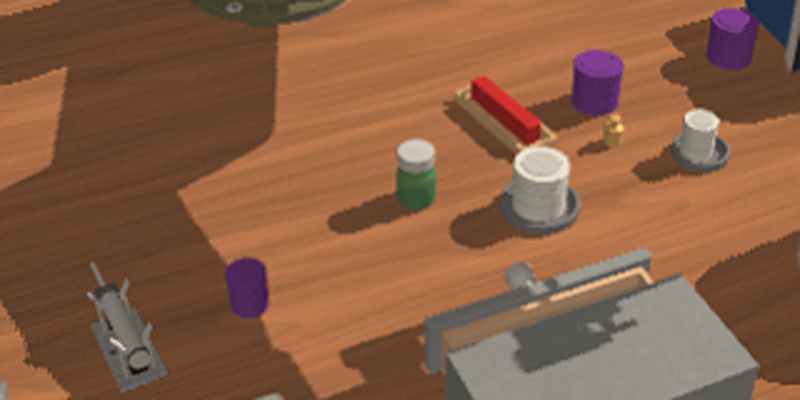

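View pics/t13c.png

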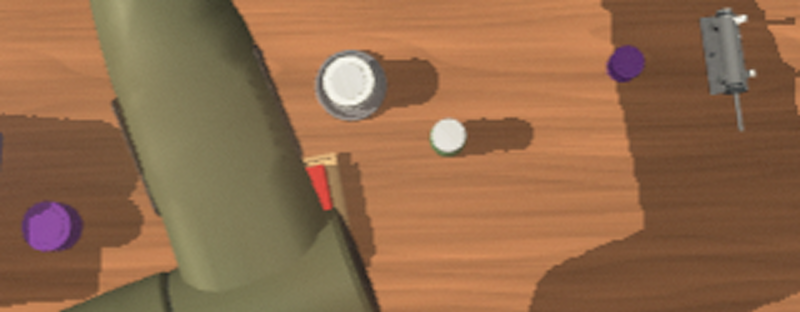

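My last retreat went the wrong way: tool +y is world +x here, so the hand went out towards the big steel bucket, and the wrist reads 14 N. I'll look before backing out.

```bash
python3 -c "
from h import *
s=manip.read_state();print(s['wrist_force'],s['moment'],s['qd'],s['joints'])"
```

```text
[ 0.01981309  0.65060433 -1.79258561] [-0.07927273 -0.0477091   0.04823311] [ 0.03691792 -0.08016176 -0.0559023   0.0058331  -0.01278892  0.02613128] [3.46705407e-01 1.10246894e+00 2.40077564e-01 5.87702860e-04
 1.79042067e+00 3.49400318e-01]
```

View pics/s13.png

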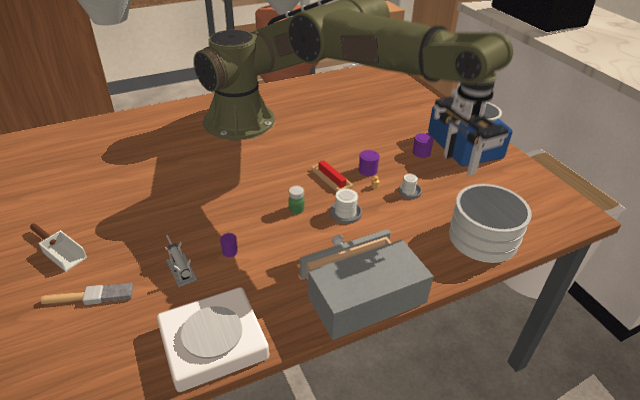

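The hand was in free air. The force was only the jolt of stopping at full stretch, and it is near zero now, but joint 3 is close to its limit. I'm retreating inward.

Request:
{"fn": "send_rows", "kwargs": {
  "commands": [
    [[0, -0.01, 0], 0],
    [[0, -0.03, 0], 0],
    [[0, -0.06, 0], 0],
    [[0, -0.09, 0], 0],
    [[0, -0.13, 0], 0],
    [[0, -0.17, 0], 0],
    [[0, -0.21, 0], 0],
    [[0, -0.24, 0], 0]
  ]
}}

```text
clock: 25.57
eef_pos: [522.3, 318.5, 209.4]
eef_rot: [3.118, -0.01, 1.571]
wrist_force: [1.3, 1.3, 0.1]
finger_gap: 74.9
```

```bash
python3 -c "
from h import *
print(manip.read_state()['joints'].round(2)); go(320,-100,250,1.571)"
```

```text
[ 0.49  0.42  1.35 -0.    1.35  0.49]
shift mm [-418.3 -202.6  -40.6] turn 0.0 | at [522.3 318.5 209.4] yaw 1.571 t 25.6
```

Request:
{"fn": "send_rows", "kwargs": {
  "commands": [
    [[-0.04, -0.01, 0], 0],
    [[-0.08, -0.03, 0], 0],
    [[-0.12, -0.045, 0], 0],
    [[-0.16, -0.06, 0], 0],
    [[-0.2, -0.075, 0], 0],
    [[-0.24, -0.09, 0], 0],
    [[-0.275, -0.1, 0], 0],
    [[-0.31, -0.115, 0], 0]
  ]
}}

```text
clock: 26.23
eef_pos: [409.5, 6.7, 204.5]
eef_rot: [3.117, -0.007, 1.572]
wrist_force: [0.4, -1.2, 0.8]
finger_gap: 75.2
```

Request:
{"fn": "send_rows", "kwargs": {
  "commands": [
    [[-0.04, -0.015, 0], 0],
    [[-0.08, -0.03, 0], 0],
    [[-0.12, -0.045, 0], 0],
    [[-0.16, -0.06, 0], 0],
    [[-0.2, -0.075, 0], 0],
    [[-0.24, -0.09, 0], 0],
    [[-0.275, -0.1, 0], 0],
    [[-0.3, -0.115, 0], 0]
  ]
}}

```text
clock: 26.9
eef_pos: [294.4, -295.3, 200.1]
eef_rot: [3.119, -0.003, 1.57]
wrist_force: [0.8, -0.9, -0.2]
finger_gap: 74.9
```

```bash
python3 -c "
from h import *
go(320,-100,250,1.571)
im=snap('scene','s14')
im=snap('top','t14');cv2.imwrite('pics/t14c.png',cv2.resize(im[140:265,170:490],None,fx=2.5,fy=2.5,interpolation=cv2.INTER_CUBIC))"
sed 's/top0.png/t14.png/' m0.py > m1.py; python3 - <<'E'
import re
s=open('m1.py').read()
s=s[:s.index("circ('bn'")]+"""
circ('big',gray&(V>190),(296,158,30,30),62);circ('small',gray&(V>190),(230,168,24,22),52)
circ('jar',gray&(V>165),(340,185,20,22),68)
rect('bar',((H<6)|(H>174))&(S>150)&(V>130),(285,198,30,56),33)
cv2.imwrite('pics/v1.png',cv2.resize(vis[140:265,170:490],None,fx=2.5,fy=2.5,interpolation=cv2.INTER_NEAREST))
"""
exec(s)
E
```

```text
shift mm [195.3  25.5 -49.9] turn -0.001 | at [ 294.4 -295.3  200.1] yaw 1.57 t 26.9
big (592, 115) D 59 ell [592.3 114.9] [55.4 55.7]
small (585, 326) D 39 ell [584.3 325.8] [34.1 36.4]
jar (525, -1) D 40 ell [524.9  -1.1] [36.8 38. ]
bar [438.4 149.4] [113.  22.] yaw 0.167
```

View pics/t14c.png

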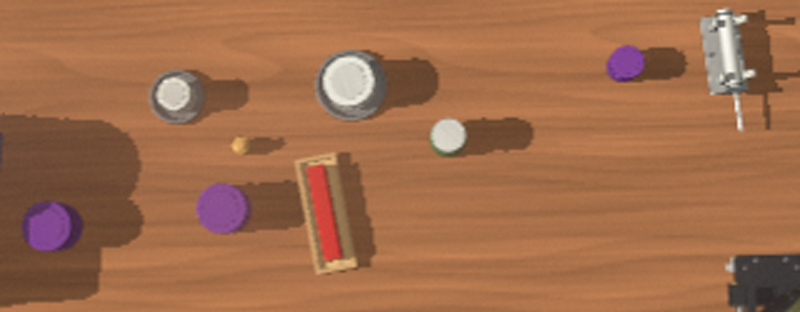

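View pics/s14.png

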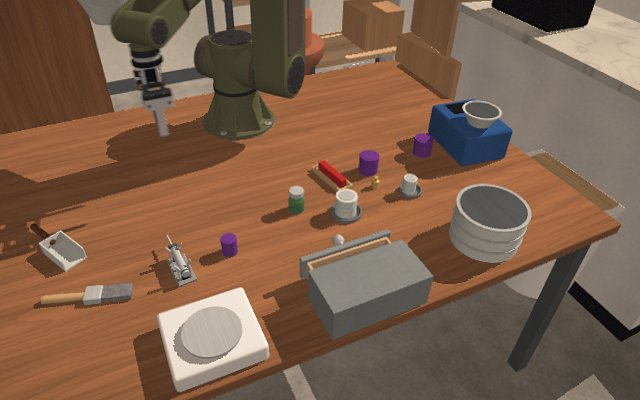

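```bash
python3 -c "
from h import *
im=cv2.imread('pics/s14.png');cv2.imwrite('pics/s14c.png',cv2.resize(im[225:295,145:215],None,fx=8,fy=8,interpolation=cv2.INTER_CUBIC))
u=np.array([np.cos(.09),np.sin(.09)])
for z in(34,45):
  for k in(-48,48): print(z,k,(proj('scene',np.r_[np.array([623,-343])+k*u,z])-[145,225]+.45)*8)
"
```

```text
34 -48 [[234.53422054 188.39809111]]
34 48 [[336.13747313 397.04744475]]
45 -48 [[228.23452479 162.58926092]]
45 48 [[330.06371942 371.08803727]]
```

View pics/s14c.png

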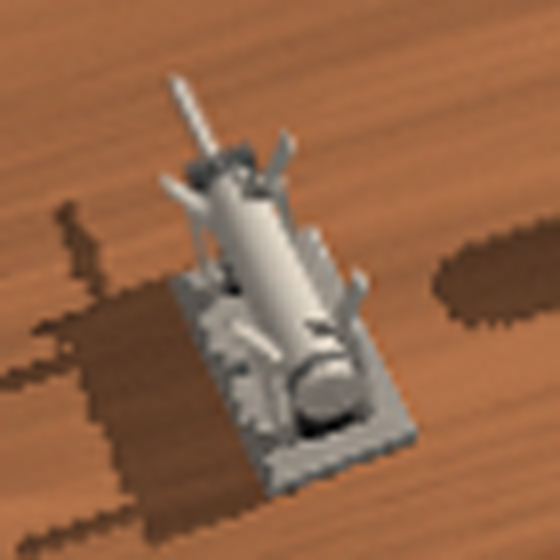

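```bash
python3 -c "
from cell import manip
print(manip.read_state()['qd'].round(3)); print(manip.sign_off())"
```

```text
[ 0.091 -0.024  0.033  0.013  0.005  0.089]
the job is handed in; nothing more can be done
None
```

All four items are in place and the job was handed in at about 27 s of the 106 s allowed; sign-off reports no verdict. My last pictures gave these offsets, all within the 12 mm limits:

| Item | Where it is | Measured offset |
|---|---|---|
| Big can | upright in the big nest | about 2 mm from centre |
| Small can | upright in the small nest | about 4 mm from centre |
| Bar | flat in the tray | about 1 mm off centre, under 0.01 rad out of line |
| Probe | in both clips | about 3 mm off centre, axis about 34–36 mm up |

- **Left alone:** The jar measured the same position before and after. The brass weight and the purple look-alikes look undisturbed, but I judged those by eye only.
- **Wrong move:** One retreat after placing the small can went outward instead of inward. The arm stopped at full stretch with joint 3 at 0.240, against a lower limit of 0.23. It touched nothing in the picture, the 14 N reading had gone by the next one, and I moved it back inward. The tool kept a tilt of about 0.02 rad after that.
- **Weaker checks:** I confirmed the probe's height by the hand height on pressing and by lining up one camera view, which agreed within about 3 mm. The arm was still settling slightly (up to 0.09 rad/s) when I signed off, well clear of everything.

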